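# Tare the bench scale with the weighing tub on it

## Task

Get the bench scale ready for the next bird: without picking anything up, push the weighing tub straight back along the pan with the fingertips until it rests flat against the readout housing behind it, and take your hand off it. Then tare the scale: press the long bar-shaped key well down, gently, let it spring back up and withdraw. Leave the other two keys and everything else on the bench alone, and do not touch the tub again while pressing.

Things in the scene. Friction and masses are not known exactly. Their poses are not given: they have to be found in the camera images.
- scale: Bench scale, fixed to the bench, grey plastic with a steel pan, 300 x 220 mm. Origin under it at bench height; z up, x from the keys towards the readout housing (away from the robot, give or take the yaw), y to the left along the row of keys. Key console: x -140 to -48 mm, top at z 28 mm. Pan: x -45 to 118 mm, y -105 to 105 mm, top at z 45 mm.
- stop (a point): Centre of the readout housing's flat front face, at pan height: x 120, y 0, z 45 mm in the scale's frame, axes as the scale's. The face stops the tub. The housing (grey, dark screen on top) is 190 mm wide, stands 30 mm above the pan and ends at x 165 mm.
- tub: Empty open white plastic weighing tub, loose on the pan: 110 mm along its x, 150 mm along its y, 55 mm tall, walls 4 mm, 0.15 to 0.4 kg. Origin at the centre of its underside, z up. It starts 25 to 50 mm short of the readout housing, a few degrees askew. Resting against the housing, its origin is at x 65 mm in the scale's frame and its front wall (towards the keys) at x 10 mm.
- bar_key (a joint): The tare key: the long bar, white plastic, 16 mm (scale x) by 40 mm (scale y). Value is how far it is pressed, in m: 0 up, 0.006 fully down. Spring: about 1.8 N to start, 6 N at the bottom. It must go down at least 0.004.
- bar_key_top (a point): Centre of the top of the bar-shaped tare key (moves with it); unpressed 41 mm above the bench. Axes as the scale's. The three keys stand in a row along the scale's y at x -98 mm, 66 mm apart, each on a square black plate whose top is 9 mm below the key's top; which key is at which place changes.
- round_key (a joint): Same kind of push key as bar_key (6 mm of travel, about 1.8 N to start and 6 N at the bottom, springs back). 0 up, 0.006 fully down. Leave it alone.
- round_key_top (a point): Centre of the top of the round key (white, 24 mm across), unpressed 41 mm above the bench.
- square_key (a joint): Same kind of push key as bar_key (6 mm of travel, about 1.8 N to start and 6 N at the bottom, springs back). 0 up, 0.006 fully down. Leave it alone.
- square_key_top (a point): Centre of the top of the small square key (white, 17 x 17 mm), unpressed 41 mm above the bench.
- tape: Roll of paper tape, 64 mm across, 25 mm tall, on the bench beside the scale. Bystander. Origin at its underside.
- jar: Glass jar with white cap, 60 mm across, 80 mm tall, beside the scale. Bystander. Origin at its underside.
- pot: Small white ointment pot, 40 mm across, 36 mm tall, in front of the keys. Bystander. Origin at its underside.
- thermometer: Stick thermometer, 120 x 18 x 11 mm, lying in front of the keys. Bystander. Origin at its underside.
- scissors: Scissors lying flat, about 185 x 75 x 10 mm, to the right of the scale. Bystander. Origin at its underside.
- spray_pale: White spray bottle with green head, 76 mm across, 230 mm tall, well to one side of the scale. Bystander. Origin at its underside.
- spray_grey: Grey spray bottle with blue head, 76 mm across, 230 mm tall, well to one side of the scale. Bystander. Origin at its underside.
- dish: Steel bowl, 120 mm across, 45 mm tall, on the left of the bench. Bystander. Origin at its underside.
Not all that is in view belongs to the job. What is shaped like the tub but pink, red or yellow is not meant.

How it is judged:
By the outcome, as a careful person would: the job done as asked, in the order asked, and still so for the second after the job is handed in, with the robot touching nothing.
It also fails if it takes over 45 s, if anything falls off the work surface, if the arm or the gripper's body presses on something with over 40 N, if the wrist force passes 120 N, or if a joint passes its speed limit or range.

## Robot

A 6-joint arm with a two-finger parallel gripper is mounted at the origin on the work surface. World frame = base frame: x ahead of the robot, y to its left, z up, the work surface at z = 0. Lengths are in m, angles in rad, forces in N, time in s.
With the tool pointing down it reaches from about 0.35 to 0.85 m from the base axis. Payload 8.1 kg.
Tool frame: the origin (TCP) lies at the very end of the fingers, on their centre line; the grasp point (between the pads) lies 19 mm behind it; z points along the fingers, x is the direction in which the jaws open and shut, and the axes are right-handed (so a half turn about z gives the same grasp; the last joint's range is limited). The gripper opens to 93 mm and grips with 3 to 60 N. Pads are 15 mm wide; open, the fingers measure 128 mm over their backs; the gripper's body (75 mm by 188 mm) begins 65 mm behind the grasp point.
Start: joints at [-1.334, 0.13, 1.488, -0, 1.523, -0.085], TCP at [0.19, -0.569, 0.219] pointing down, gripper open.
Joint ranges: [-2.96, 2.96], [-0.89, 2.26], [0.02, 2.5], [-1.34, 4.48], [0, 2.73], [-2.66, 2.66]. Speed limits (rad/s): [2.39, 2.39, 2.79, 3.14, 3.14, 3.14].

## Interface

Orientations are given as [roll, pitch, yaw] about the fixed x, y, z axes, in that order (R = Rz(yaw) Ry(pitch) Rx(roll)).
In Python, from plant import sensors, eyes, env gives the robot as it stands. The module is installed in compiled form; this text tells all that it offers.
- The arm moves only by the tool drive_tool, never from a script. Its argument "plan" is a list of rows, each an object of numbers: "x", "y", "z": the shift along the tool's x, y, z in mm; "roll": the turn about the tool's z in degrees; "claw": the opening, from 0 (shut) to 1 (fully open). In form: [{"x": .., "y": .., "z": .., "roll": .., "claw": ..}, ...]. A call has 1 to 5 rows; each row shifts and turns the commanded pose from where the row before left it, along the tool's axes as they then stand; what a row does not reach is not made up. A row lasts 1/12 s, in which the tool goes at most 41.7 mm and 7.16 degrees, less where a joint would pass 70% of its speed; a pose out of reach is approached as far as the arm can. A call is refused whole if a number of a shift passes 41.7 or a number of a turn 7.16, either way. A call with a gripper value outside its range is refused whole. The fingers move at their own pace and stop on an object; "squeeze" is the grip in N (left out, the last holds). Time passes only in rows, so rows that do not move let the fingers close. It gives the time, the measured TCP pose, the force and the opening at its end, in the units of the state.
- sensors.get_state(): the state, without advancing time (a new reading comes with each control period).
- eyes.read_camera(name): name is "scene" or "side" or "wrist"; returns the picture (420x560x3 uint8, red, green, blue); there is no depth.
- eyes.calibration(name): a dict with "fovy" (degrees; the focal length in pixels is half the picture's height over the tangent of half this angle, whatever the lens; pixels are square), "cx", "cy" (the principal point, pixels), "k1" (the pictures are not rectified: a ray, as slopes to the right and down, at radius r is drawn at 1 + k1 r^2 times it, then the intrinsics apply), "position" and "attitude" of the camera in the world; the wrist camera has in their place "tool_from_camera" (4x4, takes a point from camera to tool coordinates, whose origin is the TCP and whose axes are the tool frame's). Camera axes: x right, y up, looking along -z (the intrinsics and any distortion apply to the point x, -y, -z); pixel columns grow to the right and rows downward; lengths in m; the calibration is good to about 2 mm. A picture is of the moment at which its call begins: read the wrist's pose just before it. calibration takes no time and is no camera call.
- env.finish_job(): hands the job in, once; it reports no verdict.
Trained networks look in the newest picture that a camera, given by its name, has taken for a name from the list of things; names that differ only in an ending like _2 or _b are one class to them, and where a whole thing is asked for, a point or a joint stands for the part that bears it (a point fixed in the world has none). Each returns a list of dicts, best first, with "p" (0 to 1); they miss things now and then, are a little off and sometimes report something else, mostly with a low value. They report only what shows in the picture. A call takes as long as a camera call. They do not tell look-alikes from the thing itself.
- eyes.silhouettes(camera, label): "mask" (420x560 bool, what is visible of it) and "rect" ([left, top, width, height] in pixels, round what is visible of it).
The state is a dict: "time": time; "joint_pos": joint angles; "joint_vel": joint speeds; "tau": joint torques, N m; "tool_pos": TCP position; "tcp_rot": TCP orientation; "force": force on the tool from outside, world axes, zero at the start; "moment": the same for the moment, N m; "grip_width": opening from 0.0 (shut) to 1.0 (fully open).
Only numpy, scipy, OpenCV 4.12 (cv2) and the standard library are available. Lean on these libraries where they do the work, as an engineer would, in place of code of your own. Each camera call takes 0.05 s, during which the arm holds its last target. There are 200 camera calls.

## Working session

There is one attempt and no reset: what is moved stays moved. The work goes in short steps, Python scripts to look and compute and a tool call to move; the robot and the scene stay as the last step left them, time stands still between calls to the robot, and variables do not carry over. Pictures are saved under pics/ and viewed, about 8 in all and at most 12, crops included, and the job is handed in when it is done.

Besides the shell and the picture viewer there is one more tool, called after "Request:" by a JSON object that holds its "op" and its "data". drive_tool: Moves the arm, as the interface text tells. Its arguments: {"type":"object","properties":{"plan":{"type":"array"},"squeeze":{"type":"number"}},"required":["plan"]}

```bash
mkdir -p pics; ls
python3 - <<'E'
from plant import sensors, eyes, env
import cv2, numpy as np
s=sensors.get_state(); print({k:np.round(v,3).tolist() for k,v in s.items()})
for n in ["scene","side","wrist"]:
    c=eyes.calibration(n); print(n,{k:np.round(v,4).tolist() for k,v in c.items()})
a=eyes.read_camera("scene"); b=eyes.read_camera("side")
cv2.imwrite("pics/scene.png",cv2.resize(a[:,:,::-1],(800,600),interpolation=cv2.INTER_CUBIC)); cv2.imwrite("pics/side.png",b[:,:,::-1])
for cam in ["scene","side"]:
  for l in ["scale","tub","bar_key","round_key","square_key"]:
    print(cam,l,[(round(float(d["p"]),2),np.round(d["rect"]).tolist()) for d in eyes.silhouettes(cam,l)][:4])
E
```

```text
pics
{'time': 0.0, 'joint_pos': [-1.334, 0.131, 1.489, -0.0, 1.523, -0.085], 'joint_vel': [-0.001, 0.0, 0.001, 0.0, 0.002, 0.0], 'tau': [-0.001, -55.984, -49.177, 0.077, 0.035, -0.0], 'tool_pos': [0.19, -0.569, 0.218], 'tcp_rot': [-3.141, 0.002, -1.249], 'force': [-0.245, -0.051, -0.769], 'moment': [-0.001, -0.009, 0.009], 'grip_width': 0.996}
scene {'fovy': 46.7891, 'cx': 283.2853, 'cy': 213.8094, 'k1': -0.1269, 'position': [1.2461, 0.0788, 1.243], 'attitude': [0.5981, -0.004, 1.7206]}
side {'fovy': 56.2542, 'cx': 283.2373, 'cy': 214.0668, 'k1': -0.0812, 'position': [0.185, 0.5773, 0.7444], 'attitude': [0.7758, 0.0082, -2.729]}
wrist {'fovy': 65.6944, 'cx': 281.5974, 'cy': 209.8103, 'k1': -0.0522, 'tool_from_camera': [[1.0, -0.0001, -0.0008, -0.0004], [-0.0003, -0.963, -0.2695, -0.0746], [-0.0008, 0.2695, -0.963, -0.166], [0.0, 0.0, 0.0, 1.0]]}
scene scale [(0.64, [232.0, 213.0, 94.0, 103.0])]
scene tub [(0.95, [191.0, 128.0, 54.0, 49.0]), (0.93, [252.0, 238.0, 59.0, 50.0]), (0.9, [129.0, 164.0, 58.0, 57.0]), (0.73, [336.0, 172.0, 47.0, 51.0])]
scene bar_key []
scene round_key [(0.56, [257.0, 220.0, 8.0, 11.0])]
scene square_key [(0.23, [225.0, 214.0, 98.0, 107.0])]
side scale [(0.9, [164.0, 162.0, 146.0, 103.0])]
side tub [(0.96, [369.0, 158.0, 34.0, 51.0]), (0.93, [255.0, 270.0, 82.0, 88.0]), (0.86, [322.0, 119.0, 58.0, 48.0]), (0.75, [192.0, 165.0, 67.0, 64.0])]
side bar_key [(0.49, [267.0, 211.0, 12.0, 21.0])]
side round_key []
side square_key [(0.48, [256.0, 236.0, 7.0, 8.0])]
```

View pics/scene.png

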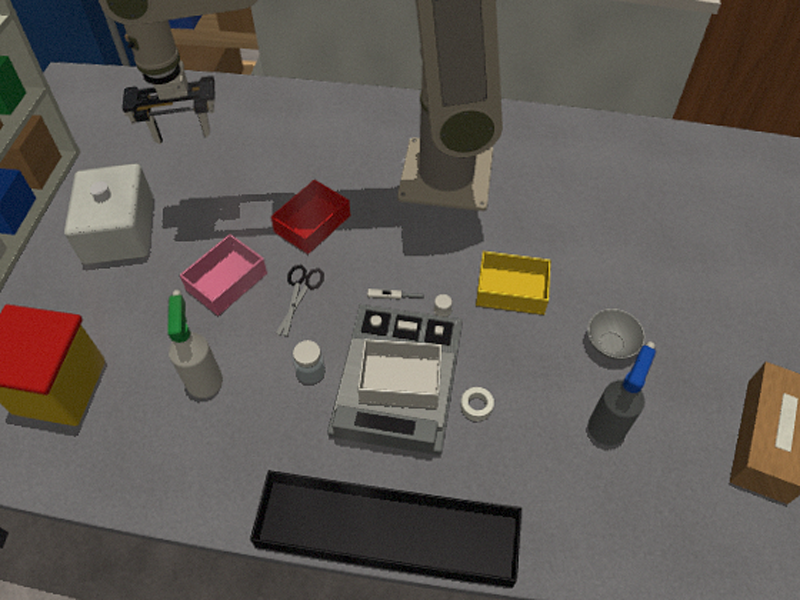

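View pics/side.png

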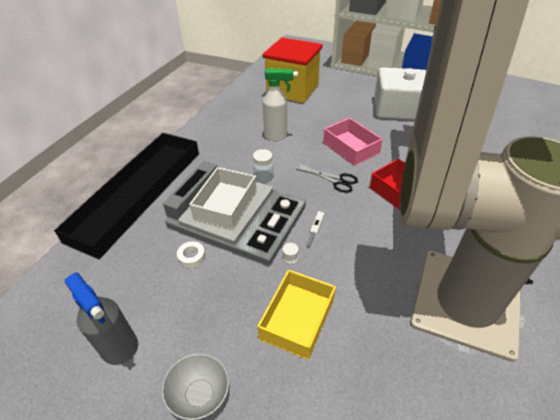

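The white tub on the scale, at scene (400,373) of 800, is the one meant; the pink (223,272), red (311,214) and yellow (514,282) trays are not. Three keys run left to right in scene: round (376,321), bar (407,326), square (438,330). So the bar is the middle key.

```bash
cat > h.py <<'E'
import numpy as np, cv2
from scipy.optimize import least_squares
from scipy.spatial.transform import Rotation as Ro
from plant import sensors, eyes, env
def campose(n, s=None):
    c=eyes.calibration(n)
    if n=="wrist":
        s=s or sensors.get_state(); T=np.eye(4); T[:3,:3]=Ro.from_euler('xyz',s["tcp_rot"]).as_matrix(); T[:3,3]=s["tool_pos"]
        T=T@np.array(c["tool_from_camera"]); return c,T[:3,:3],T[:3,3]
    return c,Ro.from_euler('xyz',c["attitude"]).as_matrix(),np.array(c["position"])
def project(cp,P):
    c,R,t=cp; p=(np.atleast_2d(P)-t)@R; u=p[:,0]/-p[:,2]; v=-p[:,1]/-p[:,2]
    f=210/np.tan(np.radians(c["fovy"])/2); k=1+c["k1"]*(u*u+v*v)
    return np.c_[c["cx"]+f*u*k, c["cy"]+f*v*k]
def S2W(q,P):  # q=x,y,yaw
    P=np.atleast_2d(P); c,s=np.cos(q[2]),np.sin(q[2])
    return np.c_[q[0]+c*P[:,0]-s*P[:,1], q[1]+s*P[:,0]+c*P[:,1], P[:,2]]
def fit(obs,q0):  # obs: list of (cp, P(local), uv)
    f=lambda q: np.concatenate([(project(cp,S2W(q,P))-uv).ravel() for cp,P,uv in obs])
    r=least_squares(f,q0,loss='soft_l1'); return r.x, r.fun
E
python3 - <<'E'
from h import *
cp=campose("scene")
P=np.array([[-.098,-.066,.041],[-.098,0,.041],[-.098,.066,.041]])
uv=np.array([[376,320],[407,325],[438,330]])*.7
P2=np.array([[-.098,-.066,.041],[-.098,0,.041],[-.098,.066,.041]]); uv2=np.array([[285,204],[274,220],[262,238.]])
q,f=fit([(cp,P,uv),(campose("side"),P2,uv2)],[.55,0,0]); print(q,np.round(f,1))
t,f=fit([(cp,np.array([[-.055,-.075,.1],[-.055,.075,.1],[.055,.075,.1],[.055,-.075,.1]]),np.array([[365,342],[440,347],[438,406],[360,402]])*.7)],[.6,0,0]);print(t,np.round(f,1))
# tub in scale
d=t-q;c,s=np.cos(q[2]),np.sin(q[2]);print(c*d[0]+s*d[1],-s*d[0]+c*d[1],np.degrees(d[2]))
E
```

```text
[ 0.57899646 -0.02861135 -0.02550875] [ 0.  -0.4  0.3 -0.5  0.8 -0.7 -0.  -1.3 -0.3 -0.5 -0.5 -0.2]
[ 0.63034215 -0.01712782  0.09049088] [-1.1  3.4  1.2  2.8  1.3 -2.2 -1.4 -2.6]
0.051036092625877355 0.012789417653328241 6.646289071683498
```

```bash
cat >> h.py <<'E'
def plan(xyz,yawdeg,n=None,claw=1):
    s=sensors.get_state(); p=np.array(s["tool_pos"]); y=s["tcp_rot"][2]; D=np.array(xyz)-p
    dy=(yawdeg-np.degrees(y)+180)%360-180; n=n or int(max(np.ceil(np.linalg.norm(D)/.040),np.ceil(abs(dy)/7)))
    rows=[]
    for i in range(n):
        a=y+np.radians(dy)*i/n; R=np.array([[np.cos(a),np.sin(a),0],[np.sin(a),-np.cos(a),0],[0,0,-1]])
        d=R.T@(D/n)*1000; rows.append({"x":round(d[0],1),"y":round(d[1],1),"z":round(d[2],1),"roll":round(-dy/n,2),"claw":claw})
    import json
    for i in range(0,n,5): print(json.dumps(rows[i:i+5]))
E
python3 -c "
from h import *
plan([.50,-.03,.27],88.5)"
```

```text
[{"x": -18.0, "y": -20.2, "z": -2.2, "roll": -6.96, "claw": 1}, {"x": -15.4, "y": -22.2, "z": -2.2, "roll": -6.96, "claw": 1}, {"x": -12.6, "y": -23.9, "z": -2.2, "roll": -6.96, "claw": 1}, {"x": -9.6, "y": -25.3, "z": -2.2, "roll": -6.96, "claw": 1}, {"x": -6.5, "y": -26.3, "z": -2.2, "roll": -6.96, "claw": 1}]
[{"x": -3.2, "y": -26.9, "z": -2.2, "roll": -6.96, "claw": 1}, {"x": 0.1, "y": -27.0, "z": -2.2, "roll": -6.96, "claw": 1}, {"x": 3.3, "y": -26.8, "z": -2.2, "roll": -6.96, "claw": 1}, {"x": 6.6, "y": -26.2, "z": -2.2, "roll": -6.96, "claw": 1}, {"x": 9.7, "y": -25.3, "z": -2.2, "roll": -6.96, "claw": 1}]
[{"x": 12.7, "y": -23.9, "z": -2.2, "roll": -6.96, "claw": 1}, {"x": 15.5, "y": -22.2, "z": -2.2, "roll": -6.96, "claw": 1}, {"x": 18.0, "y": -20.1, "z": -2.2, "roll": -6.96, "claw": 1}, {"x": 20.4, "y": -17.8, "z": -2.2, "roll": -6.96, "claw": 1}, {"x": 22.4, "y": -15.2, "z": -2.2, "roll": -6.96, "claw": 1}]
[{"x": 24.0, "y": -12.4, "z": -2.2, "roll": -6.96, "claw": 1}, {"x": 25.4, "y": -9.4, "z": -2.2, "roll": -6.96, "claw": 1}, {"x": 26.3, "y": -6.2, "z": -2.2, "roll": -6.96, "claw": 1}, {"x": 26.9, "y": -3.0, "z": -2.2, "roll": -6.96, "claw": 1}, {"x": 27.0, "y": 0.3, "z": -2.2, "roll": -6.96, "claw": 1}]
[{"x": 26.8, "y": 3.5, "z": -2.2, "roll": -6.96, "claw": 1}, {"x": 26.2, "y": 6.8, "z": -2.2, "roll": -6.96, "claw": 1}, {"x": 25.2, "y": 9.9, "z": -2.2, "roll": -6.96, "claw": 1}]
```

Request:
{"op": "drive_tool", "data": {"plan": [{"x":-18,"y":-20,"z":-2,"roll":-7,"claw":1},{"x":-15,"y":-22,"z":-2,"roll":-7,"claw":1},{"x":-13,"y":-24,"z":-2,"roll":-7,"claw":1},{"x":-10,"y":-25,"z":-2,"roll":-7,"claw":1},{"x":-6,"y":-26,"z":-2,"roll":-7,"claw":1}]}}

```text
time: 1.02
tool_pos: [0.2566, -0.4513, 0.2287]
tcp_rot: [3.142, -0.0, -0.632]
force: [0.5, 0.7, -0.1]
grip_width: 1.002
```

Request:
{"op": "drive_tool", "data": {"plan": [{"x":-3,"y":-27,"z":-2,"roll":-7,"claw":1},{"x":0,"y":-27,"z":-2,"roll":-7,"claw":1},{"x":3,"y":-27,"z":-2,"roll":-7,"claw":1},{"x":7,"y":-26,"z":-2,"roll":-7,"claw":1},{"x":10,"y":-25,"z":-2,"roll":-7,"claw":1}]}}

```text
time: 1.43
tool_pos: [0.3242, -0.3341, 0.2389]
tcp_rot: [3.141, -0.0, -0.021]
force: [1.3, 0.6, -0.2]
grip_width: 1.0
```

Request:
{"op": "drive_tool", "data": {"plan": [{"x":13,"y":-24,"z":-2,"roll":-7,"claw":1},{"x":15,"y":-22,"z":-2,"roll":-7,"claw":1},{"x":18,"y":-20,"z":-2,"roll":-7,"claw":1},{"x":20,"y":-18,"z":-2,"roll":-7,"claw":1},{"x":22,"y":-15,"z":-2,"roll":-7,"claw":1}]}}

```text
time: 1.85
tool_pos: [0.3899, -0.2168, 0.249]
tcp_rot: [3.141, -0.0, 0.59]
force: [0.6, -1.2, -0.4]
grip_width: 1.007
```

Request:
{"op": "drive_tool", "data": {"plan": [{"x":24,"y":-12,"z":-2,"roll":-7,"claw":1},{"x":25,"y":-9,"z":-2,"roll":-7,"claw":1},{"x":26,"y":-6,"z":-2,"roll":-7,"claw":1},{"x":27,"y":-3,"z":-2,"roll":-7,"claw":1},{"x":27,"y":0,"z":-2,"roll":-7,"claw":1}]}}

```text
time: 2.27
tool_pos: [0.4559, -0.0998, 0.259]
tcp_rot: [3.141, -0.0, 1.201]
force: [1.3, -0.4, 0.4]
grip_width: 1.0
```

Request:
{"op": "drive_tool", "data": {"plan": [{"x":27,"y":4,"z":-2,"roll":-7,"claw":1},{"x":26,"y":7,"z":-2,"roll":-7,"claw":1},{"x":25,"y":10,"z":-2,"roll":-6,"claw":1},{"x":0,"y":0,"z":0,"roll":0,"claw":1},{"x":0,"y":0,"z":0,"roll":0,"claw":1}]}}

```text
time: 2.68
tool_pos: [0.4958, -0.0296, 0.2647]
tcp_rot: [-3.142, 0.0, 1.545]
force: [-0.1, -0.7, 0.0]
grip_width: 1.0
```

Run:
```python
from h import *
import pickle
s=sensors.get_state(); print(s["tool_pos"],s["tcp_rot"],s["time"])
a=eyes.read_camera("wrist"); pickle.dump((s,a),open("w1.pkl","wb"))
cv2.imwrite("pics/w1.png",cv2.resize(a[:,:,::-1],(800,600),interpolation=cv2.INTER_CUBIC))
for l in ["tub","bar_key","round_key","square_key"]:
    print(l,[(round(float(d["p"]),2),np.round(d["rect"]).tolist()) for d in eyes.silhouettes("wrist",l)][:3])
```

```text
[ 0.49578002 -0.02961738  0.26467906] [-3.14152692e+00  1.31363411e-04  1.54497357e+00] 2.6833
tub [(0.84, [10.0, 0.0, 71.0, 27.0]), (0.74, [221.0, 228.0, 139.0, 82.0]), (0.62, [0.0, 79.0, 23.0, 76.0])]
bar_key [(0.76, [268.0, 163.0, 33.0, 13.0])]
round_key [(0.89, [220.0, 160.0, 17.0, 22.0]), (0.73, [15.0, 264.0, 27.0, 12.0]), (0.16, [118.0, 233.0, 61.0, 59.0])]
square_key [(0.58, [332.0, 161.0, 18.0, 20.0])]
```

View pics/w1.png

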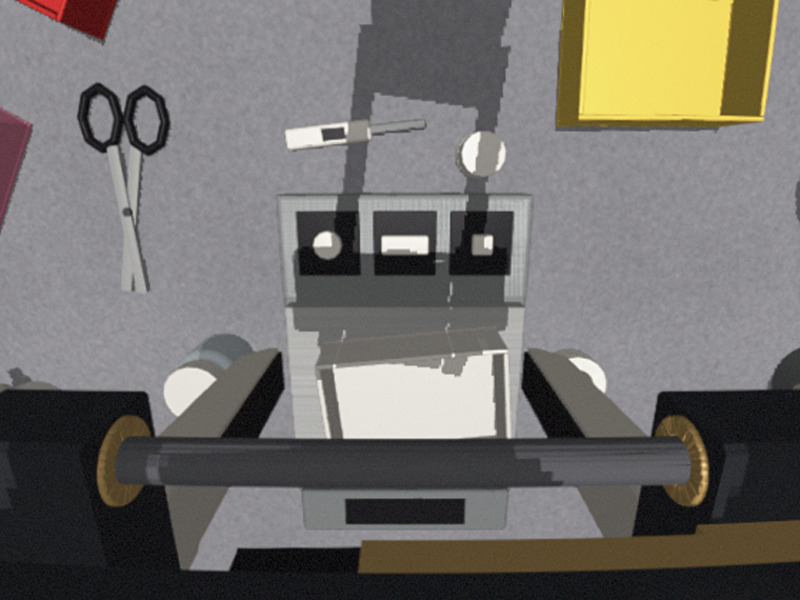

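The wrist view shows the keys at (326,244) round, (405,244) bar and (482,244) square. The tub's front top edge runs from (318,366) to (508,349).

Run:
```python
from h import *
import pickle
s,a=pickle.load(open("w1.pkl","rb")); cp=campose("wrist",s)
P=np.array([[-.098,-.066,.041],[-.098,0,.041],[-.098,.066,.041]])
uv=np.array([[228,170.5],[284,170.5],[339.5,170.5]])
q,f=fit([(cp,P,uv)],[.58,-.03,-.02]); print("scale",q,np.degrees(q[2]),np.round(f,1))
sc=campose("scene");uvs=np.array([[376,320],[407,325],[438,330]])*.7
q2,f=fit([(cp,P,uv),(sc,P,uvs)],q); print("both",q2,np.round(f,1))
F=np.array([[-.055,-.075,.1],[-.055,.075,.1]])
t,f=fit([(cp,F,np.array([[318,366],[508,350]])*.7)],[.6,0,0]); print("tub",t,np.round(f,1))
c,sn=np.cos(q[2]),np.sin(q[2])
W=S2W(t,F)[:,:2]-q[:2]; print("front corners in scale",W@np.array([[c,-sn],[sn,c]]))
d=t-q; print("tub in scale",c*d[0]+sn*d[1],-sn*d[0]+c*d[1],np.degrees(d[2]))
pts=np.array([[-.048,-.11,.028],[-.048,.11,.028],[.12,-.095,.075],[.12,.095,.075],[.165,-.095,.075],[.165,.095,.075]])
print((project(cp,S2W(q,pts))/.7).round())
```

```text
scale [ 0.5784873  -0.02889508 -0.02526754] -1.447723399131444 [ 1.2 -0.  -0.1 -0.1 -0.9  0. ]
both [ 0.5787153  -0.0291202  -0.02627916] [ 1.1  0.1 -0.2  0.1 -1.   0.2 -0.1 -0.5  0.2 -0.6  0.7 -0.8]
tub [ 0.61482589 -0.01978828  0.06425888] [-1.6  0.1  1.6 -0. ]
front corners in scale [[-0.01197731 -0.06959503]
 [-0.02538834  0.07980424]]
tub in scale 0.0360969066629253 0.010021983681919698 5.129485831299444
[[283. 297.]
 [527. 297.]
 [301. 489.]
 [510. 489.]
 [304. 529.]
 [507. 529.]]
```

Request:
{"op": "drive_tool", "data": {"plan": [{"x":6,"y":17,"z":20,"roll":0,"claw":1},{"x":6.5,"y":17.5,"z":30,"roll":0,"claw":1},{"x":0,"y":0,"z":40,"roll":0,"claw":1},{"x":0,"y":0,"z":30,"roll":0,"claw":1},{"x":0,"y":0,"z":20,"roll":0,"claw":1}]}}

```text
time: 3.35
tool_pos: [0.5282, -0.0196, 0.1207]
tcp_rot: [-3.137, -0.0, 1.542]
force: [-1.1, 0.9, -0.2]
grip_width: 1.002
```

Request:
{"op": "drive_tool", "data": {"plan": [{"x":0,"y":0,"z":25,"roll":0,"claw":1},{"x":0,"y":0,"z":20,"roll":0,"claw":1},{"x":0,"y":0,"z":15,"roll":0,"claw":1},{"x":0,"y":0,"z":5,"roll":0,"claw":1},{"x":0,"y":0,"z":0,"roll":0,"claw":1}]}}

```text
time: 3.77
tool_pos: [0.5289, -0.0196, 0.0581]
tcp_rot: [-3.139, -0.0, 1.542]
force: [0.5, 0.3, 0.5]
grip_width: 0.998
```

```bash
cat >> h.py <<'E'
q=np.array([.5785,-.029,-.0253])
def tcp():
    s=sensors.get_state(); d=np.array(s["tool_pos"])[:2]-q[:2]; c,n=np.cos(q[2]),np.sin(q[2])
    print("tcp in scale mm",np.round([1e3*(c*d[0]+n*d[1]),1e3*(-n*d[0]+c*d[1]),1e3*s["tool_pos"][2]],1),"yaw",np.degrees(s["tcp_rot"][2])-90-np.degrees(q[2]),"F",np.round(s["force"],1),"t",s["time"])
E
python3 - <<'E'
from h import *
tcp(); a=eyes.read_camera("side"); cv2.imwrite("pics/s2.png",cv2.resize(a[130:290,140:340,::-1],(800,640))[:600])
E
```

```text
tcp in scale mm [-49.9   8.2  58.1] yaw -0.20247655872952808 F [0.5 0.3 0.5] t 3.7667
```

View pics/s2.png

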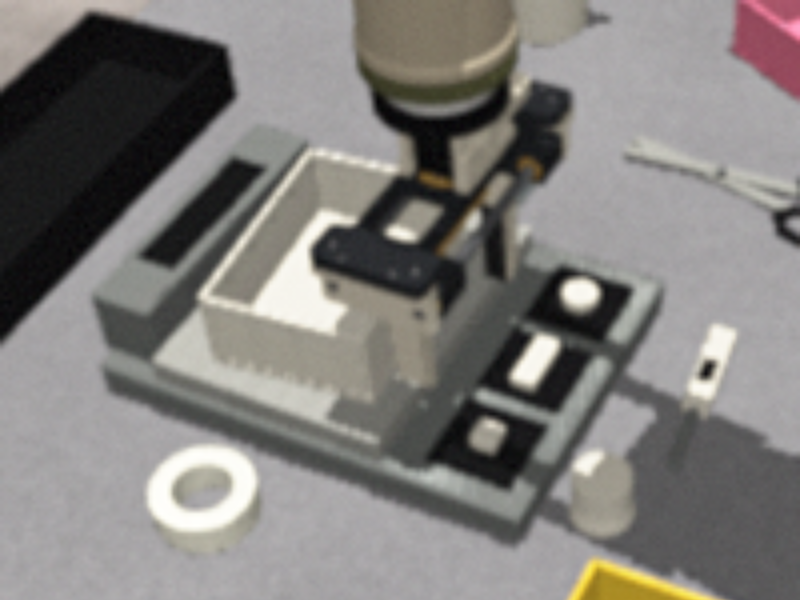

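The side view shows both fingertips standing on the key side of the tub's front wall with a small gap, clear of the keys. I'll raise them slightly and push slowly.

Request:
{"op": "drive_tool", "data": {"plan": [{"x":0,"y":0,"z":-8,"roll":0,"claw":1},{"x":0,"y":5,"z":0,"roll":-0.2,"claw":1},{"x":0,"y":5,"z":0,"roll":0,"claw":1},{"x":0,"y":4,"z":0,"roll":0,"claw":1},{"x":0,"y":4,"z":0,"roll":0,"claw":1}]}}

```text
time: 4.23
tool_pos: [0.5489, -0.0193, 0.0683]
tcp_rot: [3.141, -0.0, 1.547]
force: [-3.1, 1.1, 2.1]
grip_width: 0.997
```

Request:
{"op": "drive_tool", "data": {"plan": [{"x":0,"y":4,"z":0,"roll":0,"claw":1},{"x":0,"y":4,"z":0,"roll":0,"claw":1},{"x":0,"y":4,"z":0,"roll":0,"claw":1},{"x":0,"y":3,"z":0,"roll":0,"claw":1},{"x":0,"y":3,"z":0,"roll":0,"claw":1}]}}

```text
time: 4.65
tool_pos: [0.5664, -0.02, 0.0674]
tcp_rot: [-3.141, 0.0, 1.547]
force: [-3.3, 0.7, 1.0]
grip_width: 0.998
```

Run:
```python
from h import *
tcp()
a=eyes.read_camera("side"); b=eyes.read_camera("scene")
o=np.vstack([cv2.resize(a[140:260,150:310,::-1],(400,300)),cv2.resize(b[205:325,215:375,::-1],(400,300))])
cv2.imwrite("pics/s3.png",o)
```

```text
tcp in scale mm [-12.3   8.7  67.4] yaw 0.0802392729273873 F [-3.3  0.7  1. ] t 4.65
```

View pics/s3.png

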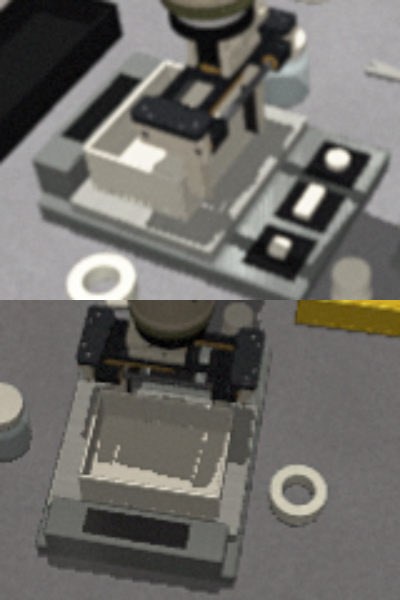

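The tub has squared up with the fingers and is sliding at about 3 N, with a small gap to the housing left. I'll continue slowly and watch the force.

Request:
{"op": "drive_tool", "data": {"plan": [{"x":0,"y":2,"z":0,"roll":0,"claw":1},{"x":0,"y":2,"z":0,"roll":0,"claw":1},{"x":0,"y":2,"z":0,"roll":0,"claw":1},{"x":0,"y":2,"z":0,"roll":0,"claw":1},{"x":0,"y":1,"z":0,"roll":0,"claw":1}]}}

```text
time: 5.17
tool_pos: [0.5756, -0.0201, 0.0675]
tcp_rot: [3.141, -0.0, 1.547]
force: [-4.2, 0.7, 1.4]
grip_width: 1.002
```

Request:
{"op": "drive_tool", "data": {"plan": [{"x":0,"y":1,"z":0,"roll":0,"claw":1},{"x":0,"y":1,"z":0,"roll":0,"claw":1},{"x":0,"y":1,"z":0,"roll":0,"claw":1}]}}

```text
time: 5.42
tool_pos: [0.5784, -0.0201, 0.0676]
tcp_rot: [-3.142, -0.0, 1.547]
force: [-1.5, -0.5, -0.2]
grip_width: 1.001
```

```bash
python3 -c "
from h import *
tcp()"
```

```text
tcp in scale mm [-0.3  8.8 67.6] yaw 0.08900086372827443 F [-1.5 -0.5 -0.2] t 5.4167
```

Request:
{"op": "drive_tool", "data": {"plan": [{"x":0,"y":1,"z":0,"roll":0,"claw":1},{"x":0,"y":1,"z":0,"roll":0,"claw":1}]}}

```text
time: 5.58
tool_pos: [0.5804, -0.0202, 0.0676]
tcp_rot: [-3.142, -0.0, 1.547]
force: [-1.3, -1.0, -0.4]
grip_width: 1.002
```

Request:
{"op": "drive_tool", "data": {"plan": [{"x":0,"y":1,"z":0,"roll":0,"claw":1},{"x":0,"y":0,"z":0,"roll":0,"claw":1}]}}

```text
time: 5.75
tool_pos: [0.5812, -0.0202, 0.0675]
tcp_rot: [-3.141, -0.0, 1.547]
force: [-1.9, 0.8, 0.1]
grip_width: 0.998
```

Request:
{"op": "drive_tool", "data": {"plan": [{"x":0,"y":1,"z":0,"roll":0,"claw":1},{"x":0,"y":0,"z":0,"roll":0,"claw":1}]}}

```text
time: 5.92
tool_pos: [0.5812, -0.0202, 0.0676]
tcp_rot: [-3.139, -0.0, 1.547]
force: [-8.1, -0.0, 4.0]
grip_width: 1.002
```

Request:
{"op": "drive_tool", "data": {"plan": [{"x":0,"y":1,"z":0,"roll":0,"claw":1},{"x":0,"y":0,"z":0,"roll":0,"claw":1}]}}

```text
time: 6.08
tool_pos: [0.5812, -0.0202, 0.0676]
tcp_rot: [-3.137, -0.0, 1.547]
force: [-13.9, -0.2, 9.4]
grip_width: 1.001
```

Run:
```python
from h import *
tcp(); print(sensors.get_state()["moment"])
```

```text
tcp in scale mm [ 2.5  8.9 67.6] yaw 0.08391596339909424 F [-13.9  -0.2   9.4] t 6.0833
[ 0.10244383  2.0797262  -0.1131688 ]
```

Request:
{"op": "drive_tool", "data": {"plan": [{"x":0,"y":-2,"z":0,"roll":0,"claw":1},{"x":0,"y":-2,"z":0,"roll":0,"claw":1},{"x":0,"y":-6,"z":0,"roll":0,"claw":1},{"x":0,"y":-20,"z":0,"roll":0,"claw":1},{"x":0,"y":-20,"z":0,"roll":0,"claw":1}]}}

```text
time: 6.5
tool_pos: [0.5333, -0.0191, 0.0678]
tcp_rot: [3.14, 0.0, 1.547]
force: [0.0, -1.6, 0.2]
grip_width: 1.0
```

Request:
{"op": "drive_tool", "data": {"plan": [{"x":0,"y":0,"z":-30,"roll":0,"claw":1},{"x":0,"y":0,"z":-40,"roll":0,"claw":0.5},{"x":-9,"y":-30,"z":-40,"roll":0,"claw":0},{"x":0,"y":-25,"z":-40,"roll":0,"claw":0},{"x":0,"y":0,"z":-30,"roll":0,"claw":0}]}}

```text
time: 6.92
tool_pos: [0.484, -0.0254, 0.2382]
tcp_rot: [3.141, 0.0, 1.547]
force: [1.0, 0.2, 0.1]
grip_width: 0.762
```

Run:
```python
from h import *
tcp(); import pickle
s=sensors.get_state(); a=eyes.read_camera("wrist"); pickle.dump((s,a),open("w2.pkl","wb"))
cp=campose("wrist",s)
for l in ["bar_key","round_key","square_key","tub"]:
    print(l,[(round(float(d["p"]),2),np.round(d["rect"]).tolist(), np.round(np.argwhere(d["mask"])[:,::-1].mean(0),1)) for d in eyes.silhouettes("wrist",l)][:2])
print(project(cp,S2W(q,[[-.098,-.066,.041],[-.098,0,.041],[-.098,.066,.041]])).round(1))
M=project(cp,S2W(q,np.array([[.01,-.066,.1],[.01,.084,.1],[.12,.084,.1],[.12,-.066,.1]]))); print(M.round())
b=eyes.read_camera("scene")
v=np.vstack([cv2.resize(a[:,:,::-1],(480,360)),cv2.resize(b[205:325,215:455,::-1],(480,240))])
cv2.imwrite("pics/w2.png",v)
```

```text
tcp in scale mm [-94.5   1.2 238.2] yaw 0.075075010430383 F [1.  0.2 0.1] t 6.9167
bar_key [(0.92, [263.0, 174.0, 38.0, 18.0], array([279.9, 184.2]))]
round_key [(0.63, [211.0, 175.0, 19.0, 23.0], array([222.2, 184.2]))]
square_key [(0.66, [330.0, 173.0, 17.0, 21.0], array([337.3, 184.4]))]
tub [(0.75, [217.0, 274.0, 140.0, 106.0], array([284.9, 326.2])), (0.66, [394.0, 1.0, 166.0, 96.0], array([474.2,  47.5]))]
[[222.5 184.2]
 [280.5 184.2]
 [338.6 184.4]]
[[218. 296.]
 [360. 296.]
 [353. 380.]
 [223. 379.]]
```

View pics/w2.png

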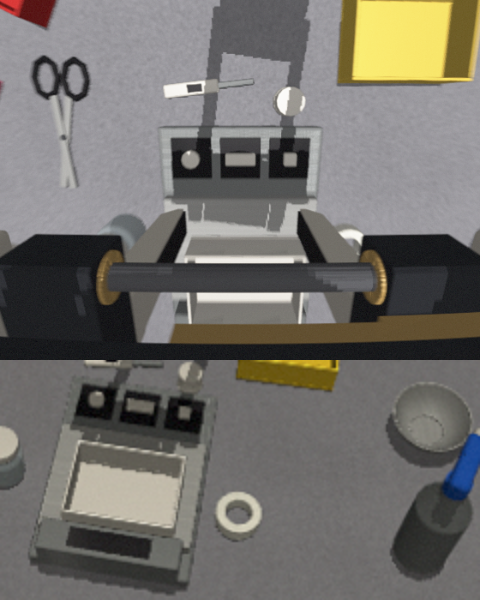

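The tub sits flush and square against the housing in the scene crop. The keys are as predicted to within about 1 px, with the bar in the middle at wrist (280,184) of 560. Next: shut the jaws and descend over the bar.

Request:
{"op": "drive_tool", "data": {"plan": [{"x":-1.2,"y":-3.5,"z":0,"roll":0,"claw":0},{"x":0,"y":0,"z":10,"roll":0,"claw":0},{"x":0,"y":0,"z":25,"roll":0,"claw":0},{"x":0,"y":0,"z":30,"roll":0,"claw":0},{"x":0,"y":0,"z":25,"roll":0,"claw":0}]}}

```text
time: 7.63
tool_pos: [0.4819, -0.0263, 0.1425]
tcp_rot: [-3.139, -0.0, 1.547]
force: [-0.2, 0.0, -0.9]
grip_width: 0.148
```

Request:
{"op": "drive_tool", "data": {"plan": [{"x":0,"y":0,"z":20,"roll":0,"claw":0},{"x":0,"y":0,"z":20,"roll":0,"claw":0},{"x":0,"y":0,"z":15,"roll":0,"claw":0},{"x":0,"y":0,"z":10,"roll":0,"claw":0},{"x":0,"y":0,"z":0,"roll":0,"claw":0}]}}

```text
time: 8.05
tool_pos: [0.4802, -0.0261, 0.0769]
tcp_rot: [-3.135, -0.001, 1.547]
force: [0.1, 0.0, -0.6]
grip_width: 0.005
```

Run:
```python
from h import *
tcp(); print(sensors.get_state()["grip_width"])
a=eyes.read_camera("wrist"); b=eyes.read_camera("side")
v=np.vstack([cv2.resize(a[100:400,80:480,::-1],(480,360)),cv2.resize(b[150:270,160:320,::-1],(320,240),interpolation=cv2.INTER_CUBIC)[:, :].repeat(1,1) if 0 else cv2.resize(b[150:270,150:390,::-1],(480,240))])
cv2.imwrite("pics/w3.png",v)
```

```text
tcp in scale mm [-98.4   0.5  76.9] yaw 0.08474965402693724 F [ 0.1  0.  -0.6] t 8.05
0.004510622930231672
```

View pics/w3.png

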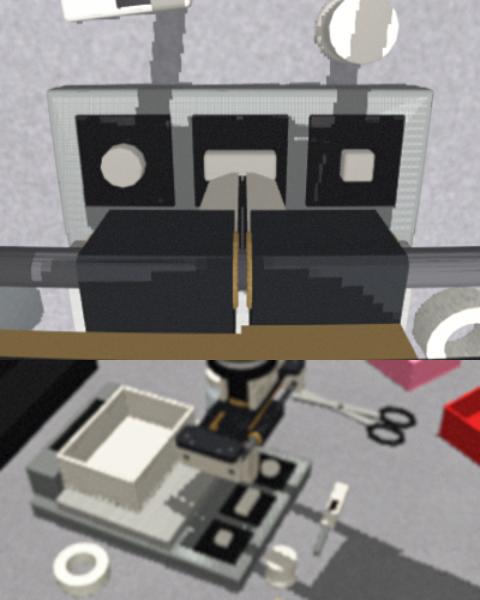

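The closed tips are centred over the bar with the other keys clear on both sides. Descending to just above it, then pressing in small steps.

Request:
{"op": "drive_tool", "data": {"plan": [{"x":0,"y":0,"z":12,"roll":0,"claw":0},{"x":0,"y":0,"z":12,"roll":0,"claw":0},{"x":0,"y":0,"z":6,"roll":0,"claw":0},{"x":0,"y":0,"z":3,"roll":0,"claw":0},{"x":0,"y":0,"z":0,"roll":0,"claw":0}]}}

```text
time: 8.57
tool_pos: [0.4821, -0.0263, 0.0466]
tcp_rot: [-3.14, -0.0, 1.547]
force: [-1.0, 0.5, -0.2]
grip_width: 0.003
```

Request:
{"op": "drive_tool", "data": {"plan": [{"x":0,"y":0,"z":1,"roll":0,"claw":0},{"x":0,"y":0,"z":1,"roll":0,"claw":0},{"x":0,"y":0,"z":1,"roll":0,"claw":0},{"x":0,"y":0,"z":1,"roll":0,"claw":0},{"x":0,"y":0,"z":0,"roll":0,"claw":0}]}}

```text
time: 8.98
tool_pos: [0.483, -0.0265, 0.0438]
tcp_rot: [3.141, 0.0, 1.547]
force: [-0.5, 0.2, -0.6]
grip_width: 0.006
```

Request:
{"op": "drive_tool", "data": {"plan": [{"x":0,"y":-2,"z":0,"roll":0,"claw":0},{"x":0,"y":0,"z":1.5,"roll":0,"claw":0},{"x":0,"y":0,"z":1.5,"roll":0,"claw":0},{"x":0,"y":0,"z":1,"roll":0,"claw":0},{"x":0,"y":0,"z":0,"roll":0,"claw":0}]}}

```text
time: 9.4
tool_pos: [0.481, -0.0265, 0.0398]
tcp_rot: [3.142, 0.0, 1.547]
force: [-1.5, 0.3, 4.6]
grip_width: 0.002
```

Request:
{"op": "drive_tool", "data": {"plan": [{"x":0,"y":0,"z":1,"roll":0,"claw":0},{"x":0,"y":0,"z":1,"roll":0,"claw":0},{"x":0,"y":0,"z":0,"roll":0,"claw":0}]}}

```text
time: 9.65
tool_pos: [0.481, -0.0265, 0.0378]
tcp_rot: [3.141, 0.0, 1.547]
force: [-1.2, -0.4, 4.5]
grip_width: 0.006
```

Request:
{"op": "drive_tool", "data": {"plan": [{"x":0,"y":0,"z":1,"roll":0,"claw":0},{"x":0,"y":0,"z":1,"roll":0,"claw":0},{"x":0,"y":0,"z":0,"roll":0,"claw":0}]}}

```text
time: 9.9
tool_pos: [0.481, -0.0265, 0.0358]
tcp_rot: [3.141, 0.0, 1.547]
force: [-1.7, 0.6, 4.5]
grip_width: 0.003
```

Request:
{"op": "drive_tool", "data": {"plan": [{"x":0,"y":0,"z":0.5,"roll":0,"claw":0},{"x":0,"y":0,"z":0,"roll":0,"claw":0}]}}

```text
time: 10.07
tool_pos: [0.4811, -0.0264, 0.0354]
tcp_rot: [3.141, 0.0, 1.547]
force: [-2.8, 0.2, 5.2]
grip_width: 0.004
```

Request:
{"op": "drive_tool", "data": {"plan": [{"x":0,"y":0,"z":0.5,"roll":0,"claw":0},{"x":0,"y":0,"z":0,"roll":0,"claw":0}]}}

```text
time: 10.23
tool_pos: [0.4811, -0.0265, 0.0352]
tcp_rot: [3.142, 0.0, 1.547]
force: [-4.8, 0.8, 8.9]
grip_width: 0.008
```

Run:
```python
from h import *
tcp()
a=eyes.read_camera("wrist"); tcp()
```

```text
tcp in scale mm [-97.5   0.1  35.2] yaw 0.08901857044234984 F [-4.8  0.8  8.9] t 10.2333
tcp in scale mm [-97.4   0.1  35.2] yaw 0.08891819963585701 F [-4.5  0.1  9.2] t 10.2833
```

The key has bottomed out: z stopped at 35.2 mm with about 9 N. Releasing and withdrawing.

Request:
{"op": "drive_tool", "data": {"plan": [{"x":0,"y":0,"z":-2,"roll":0,"claw":0},{"x":0,"y":0,"z":-2,"roll":0,"claw":0},{"x":0,"y":0,"z":-3,"roll":0,"claw":0},{"x":0,"y":0,"z":-6,"roll":0,"claw":0},{"x":0,"y":0,"z":-20,"roll":0,"claw":0}]}}

```text
time: 10.7
tool_pos: [0.4784, -0.026, 0.0653]
tcp_rot: [-3.136, -0.001, 1.547]
force: [-0.3, 0.6, -0.4]
grip_width: 0.007
```

Request:
{"op": "drive_tool", "data": {"plan": [{"x":0,"y":0,"z":-30,"roll":0,"claw":0},{"x":0,"y":0,"z":-35,"roll":0,"claw":0},{"x":0,"y":0,"z":-35,"roll":0,"claw":0},{"x":0,"y":0,"z":-35,"roll":0,"claw":0},{"x":0,"y":-10,"z":-20,"roll":0,"claw":0}]}}

```text
time: 11.12
tool_pos: [0.4729, -0.0264, 0.2274]
tcp_rot: [3.136, 0.001, 1.547]
force: [0.8, -1.0, 0.2]
grip_width: 0.004
```

Request:
{"op": "drive_tool", "data": {"plan": [{"x":0,"y":-20,"z":0,"roll":0,"claw":0},{"x":0,"y":-20,"z":0,"roll":0,"claw":0},{"x":0,"y":0,"z":0,"roll":0,"claw":0}]}}

```text
time: 11.37
tool_pos: [0.4291, -0.0251, 0.2233]
tcp_rot: [-3.141, 0.0, 1.547]
force: [-0.3, -0.3, -0.4]
grip_width: 0.0
```

Run:
```python
from h import *
tcp()
s=sensors.get_state(); a=eyes.read_camera("wrist"); b=eyes.read_camera("scene"); c=eyes.read_camera("side")
cp=campose("wrist",s)
v=a[:,:,::-1].copy()
T=project(cp,S2W(q,np.array([[.01,-.066,.1],[.01,.084,.1],[.12,.084,.1],[.12,-.066,.1]]))); print(T.round())
v=np.hstack([cv2.resize(v,(400,300)),cv2.resize(c[150:270,150:310,::-1],(400,300))])
cv2.imwrite("pics/fin.png",np.vstack([v,cv2.resize(b[205:325,215:535,::-1],(800,300))]))
```

```text
tcp in scale mm [-1.495e+02  1.000e-01  2.233e+02] yaw 0.09315451325436297 F [-0.3 -0.3 -0.4] t 11.3667
[[219. 349.]
 [360. 349.]
 [353. 427.]
 [225. 426.]]
```

View pics/fin.png

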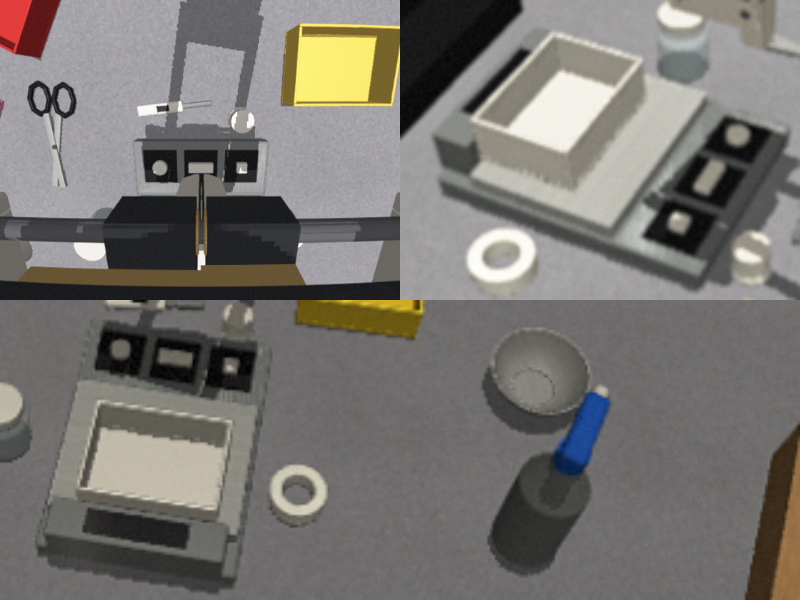

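The tub sits flat against the housing, all three keys are up, and everything else is where it was. Handing in.

```bash
python3 -c "
from plant import env
print(env.finish_job())"
```

```text
the job is handed in; nothing more can be done
None
```

The tub is back against the readout housing and the scale is tared. I handed the job in after about 11.5 s of robot time; the hand-in gives no verdict.

- **Tub:** I pushed it with the open fingertips. It stopped with the tool 2.5 mm past the scale origin, which is where it should stop if the tub is flat against the housing. The push force rose to about 14 N at that point. I then backed straight off it and did not touch it again.
- **Tare key:** I pressed the bar (the middle key) with closed fingers until it stopped moving. That was about 5.8 mm down by tool position, at about 9 N. I then lifted off and withdrew.

In the last pictures the tub is square and flush with the housing, all three keys look up, and the other items look undisturbed. The last force reading was close to zero.

I judged the tub's flatness and the key's return from those pictures and the tool readings, not from a separate measurement. No check failed or disagreed.

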